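Screw the perch post into the bird's plinth

ROBOT

A 6-joint arm with a two-finger parallel gripper is mounted at the origin on the work surface. World frame = base frame: x ahead of the robot, y to its left, z up, the work surface at z = 0. Lengths are in m, angles in rad, forces in N, time in s.
With the tool pointing down it reaches from about 0.3 to 0.775 m from the base axis. Payload 14.6 kg.
Tool frame: the origin (TCP) lies at the very end of the fingers, on their centre line; the grasp point (between the pads) lies 19 mm behind it; x points along the fingers, y is the direction in which the jaws open and shut, and the axes are right-handed (so a half turn about x gives the same grasp; the last joint's range is limited). The gripper opens to 94 mm and grips with 3 to 60 N. Pads are 16 mm wide; open, the fingers measure 119 mm over their backs; the gripper's body (75 mm by 177 mm) begins 78 mm behind the grasp point.
Start: joints at [1.052, 0.3, 1.521, -0, 1.321, -0.067], TCP at [0.24, 0.495, 0.205] pointing down, gripper open.
Joint ranges: [-3.03, 3.03], [-0.79, 2.21], [0.23, 2.52], [-1.04, 4.18], [0, 3.07], [-2.55, 2.55]. Speed limits (rad/s): [2.22, 2.22, 2.57, 3.14, 3.14, 3.14].

INTERFACE

Orientations are given as [roll, pitch, yaw] about the fixed x, y, z axes, in that order (R = Rz(yaw) Ry(pitch) Rx(roll)).
In Python, from station import ctrl, viewer, hand_in gives the robot as it stands. The module is installed in compiled form; this text tells all that it offers.
- The arm moves only by the tool play_rows, never from a script. Its argument "deltas" is a list that holds one entry, the list of rows, each a list of 7 numbers: the shift along the tool's x, y, z in mm, then the turn, a rotation vector about the tool's x, y, z in rad, then the finger opening in mm, from 0 to 94. In form: [[[dx, dy, dz, ax, ay, az, gripper], ...]]. A call has 1 to 10 rows; each row shifts and turns the commanded pose from where the row before left it, along the tool's axes as they then stand; what a row does not reach is not made up. A row lasts 1/10 s, in which the tool goes at most 50 mm and 8.59 degrees, less where a joint would pass 70% of its speed; a pose out of reach is approached as far as the arm can. A call with a gripper value outside its range is refused whole. The fingers move at their own pace and stop on an object; "grip_force" is the grip in N (left out, the last holds). Time passes only in rows, so rows that do not move let the fingers close. It gives the time, the measured TCP pose, the force and the opening at its end, in the units of the state.
- ctrl.get_obs(): the state, without advancing time (a new reading comes with each control period).
- viewer.camera(name): name is "scene" or "top"; returns a dict with "img" (400x640x3 uint8, red, green, blue), "fx", "fy", "cx", "cy" (pixels), "distortion" ([k1, k2, p1, p2, k3] as OpenCV has them; the pictures are not rectified), "rvec" (rotation vector, rad) and "tvec" (3), from world to camera coordinates, as OpenCV has them. Camera axes: x right, y down, z forward; pixel columns grow to the right and rows downward; lengths in m; the calibration is good to about 2 mm. A picture is of the moment at which its call begins. There is no depth.
- hand_in(): hands the job in, once; it reports no verdict.
The state is a dict: "time_s": time; "qpos": joint angles; "joint_vel": joint speeds; "tau": joint torques, N m; "ee_pos": TCP position; "eef_rot": TCP orientation; "force": force on the tool from outside, world axes, zero at the start; "moment": the same for the moment, N m; "grip_width": finger opening in m.
Only numpy, scipy, OpenCV 4.12 (cv2) and the standard library are available. Lean on these libraries where they do the work, as an engineer would, in place of code of your own. Each camera call takes 0.05 s, during which the arm holds its last target.

TASK

The bird figure needs its perch: take the post with the wooden cross-bar out of the rack and lower it upright into the deep bored hole in the plinth. Press it lightly against the sprung buffer down there, feel for the thread and start it square, turning clockwise as seen from above, then screw it down until its collar is flush on the wood and just snug, and let go. Never force or overtighten the thread, and leave the other two posts and everything else on the table alone.

Things in the scene. Friction and masses are not known exactly. Their poses are not given: they have to be found in the camera images.
- plinth: Plinth for a bird figure, fast to the table: pale birch block with a lower step 165 x 165 x 20 mm; above it the block is 120 x 120 mm, its flat top 90 mm high, with a round well bored straight down in its middle. Origin: on the table, on the axis of the well; z up. Pressing with 6 to 15 N is right; more than 30 N between post and plinth before the collar is down spoils the thread.
- well_mouth (a point): Centre of the well's mouth, in the plinth's top. The well is 28 mm wide and 84 mm deep, with a 2 mm chamfer.
- well_thread (a point): Countersunk rim of the brass insert deep in the well, 46 mm below the mouth, bore 25 mm; the thread begins 10 mm lower. Coarse two-start right-hand round thread: 14 mm down per full turn clockwise seen from above, repeats every half turn; its angle is hidden and varies. Pressed straight down, the post stops, thread on thread, 4 to 11 mm above home; from there 1.8 to 5 rad clockwise bring it home.
- well_buffer (a point): Top of the sprung brass buffer inside the insert, 60 mm below the mouth, where the post's tip meets it. It pushes back 3.4 N, and 0.3 N more per mm, so the post's weight does not press it in: let go before the thread is caught, the post comes back up to this height, collar 14 mm off the wood. Caught (after about half a turn at most, lightly pressed) it holds itself, with up to 1 mm of play.
- post_perch (a point): Middle of the wooden cross-bar on top of the post to be fitted (the only T-shaped one). The bar lies along the post's own x axis: 80 mm long, 14 mm wide, 16 mm high, flat sides; a 12 mm steel rod runs down from it. z points up the post. The post weighs 0.2 to 0.3 kg and hangs upright at first in one of the three holes of the rack, this point 184 mm above the table; home in the plinth it is at 174 mm.
- post_collar (a point): Middle of the underside of the same post's steel collar, 84 mm below the middle of the cross-bar. The collar is 40 mm across and 6 mm thick. By it the post hangs in the rack; home, it lies on the plinth's top, and turning gets sharply harder: running down takes under 0.15 N m, snug by hand is 0.2 to 0.5 N m, reached within 0.2 rad; about 1 N m (300 N in the thread) strips the brass.
- post_foot (a point): Tip of the same post's foot, on its axis, 158 mm below the middle of the cross-bar and 74 mm below the collar. Tapered nose, 11 mm wide at the tip; the steel thread, 24 mm wide over its ridges, runs from 7 to 22 mm above the tip; the shank is 18 mm wide; the top 22 mm of it, under the collar, is a guide land 25 mm wide. Home, the tip is 16 mm above the table.
- rack: Post rack, fixed: drilled beam of darker wood lying on the table, 290 mm long (its x axis), 85 mm wide, 100 mm high, with three through holes of 32 mm along its middle, 95 mm apart. A post hangs in each by its collar, the foot's tip 26 mm above the table; to come out it must be lifted by 80 mm or more. Origin: on the table under the middle hole.
- disc_post: Another post in the rack, with a flat wooden disc 48 mm across as its top, 144 mm above the table; leave it. Origin: the tip of its foot.
- ball_post: Another post in the rack, with a wooden ball 30 mm across as its top, 154 mm above the table; leave it. Origin: the tip of its foot.
- mug: Bystander: white ceramic mug, 80 mm across, 95 mm high; leave it. Origin: centre of its underside.
- tape: Bystander: roll of yellow tape lying flat, 90 mm across, 25 mm high; leave it. Origin: centre of its underside.
- driver: Bystander: screwdriver lying flat, about 200 mm long; leave it. Origin: centre of its underside.
- glue: Bystander: white glue bottle, 52 mm across, 130 mm high; leave it. Origin: centre of its underside.
- brush_jar: Bystander: glass jar with three brushes, 72 mm across, 200 mm high in all; leave it. Origin: centre of its underside.
- bird: Bystander: small grey painted bird figure, 110 mm high, tail to its own +x; leave it. Origin: centre of its underside.

How it is judged:
By the outcome, as a careful person would: the job done as asked, in the order asked, and still so for the second after the job is handed in, with the robot touching nothing.
It also fails if it takes over 67 s, if anything falls off the work surface, if the arm or the gripper's body presses on something with over 40 N, if the wrist force passes 120 N, or if a joint passes its speed limit or range.

## Working session

There is one attempt and no reset: what is moved stays moved. The work goes in short steps, Python scripts to look and compute and a tool call to move; the robot and the scene stay as the last step left them, time stands still between calls to the robot, and variables do not carry over. Pictures are saved under pics/ and viewed, and the job is handed in when it is done.

Besides the shell and the picture viewer there is one more tool, called after ">>>" by a JSON object that holds its "api" and its "payload". play_rows: Moves the arm, as the interface text tells. Its arguments: {"type":"object","properties":{"deltas":{"type":"array","items":{"type":"array","items":{"type":"array","items":{"type":"number"}}}},"grip_force":{"type":"number"}},"required":["deltas"]}

```bash
mkdir -p pics; cat > h.py <<'E'
import numpy as np,cv2
from station import ctrl,viewer,hand_in
def cam(n):
    c=viewer.camera(n);c['K']=np.array([[c['fx'],0,c['cx']],[0,c['fy'],c['cy']],[0,0,1.]]);c['D']=np.array(c['distortion'],float)
    c['R']=cv2.Rodrigues(np.array(c['rvec'],float))[0];c['t']=np.array(c['tvec'],float).ravel();return c
def save(c,f): cv2.imwrite('pics/'+f,c['img'][:,:,::-1])
def ray(c,px):
    u=cv2.undistortPoints(np.array(px,float).reshape(-1,1,2),c['K'],c['D']).reshape(-1,2)
    d=np.c_[u,np.ones(len(u))]@c['R'];return -c['R'].T@c['t'],d
def onz(c,px,z):
    o,d=ray(c,px);return o+d*((z-o[2])/d[:,2])[:,None]
def proj(c,P): return cv2.projectPoints(np.array(P,float).reshape(-1,1,3),c['R'],c['t'],c['K'],c['D'])[0].reshape(-1,2)
E
python3 - <<'E'
from h import *
import pickle
for n in('scene','top'):
    c=cam(n);save(c,n+'0.png');pickle.dump(c,open(n+'0.pkl','wb'));print(n,-c['R'].T@c['t'],c['R'][2])
print(ctrl.get_obs())
E
```

```text
scene [0.99398781 0.74653121 0.94459513] [-0.39468786 -0.61253555 -0.68485158]
top [0.36757591 0.02446706 1.45203797] [ 0.13296058  0.01664122 -0.99098161]
{'time_s': 0.1, 'qpos': array([ 1.05242582e+00,  3.00429204e-01,  1.52149804e+00, -1.94926653e-05,
        1.32069363e+00, -6.66057850e-02]), 'joint_vel': array([ 0.00079137, -0.00195272, -0.00418399, -0.00109587,  0.00069983,
        0.00096989]), 'tau': array([ 3.55137690e-04, -5.32654738e+01, -3.53284836e+01,  7.08750682e-02,
        2.35010160e-02, -8.40348821e-05]), 'ee_pos': array([0.24000244, 0.49462114, 0.20494444]), 'eef_rot': array([-1.61904115,  1.56976793, -2.07080104]), 'force': array([ 0.21102375, -0.20974174,  0.31514925]), 'moment': array([0.03061206, 0.04699702, 0.03708674]), 'grip_width': 0.09355405755643348}
```

View pics/scene0.png

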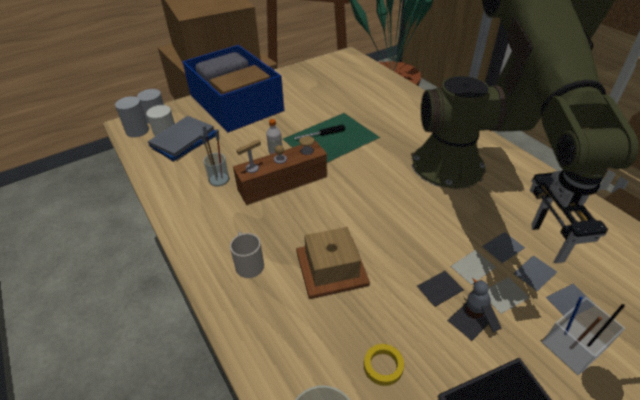

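View pics/top0.png

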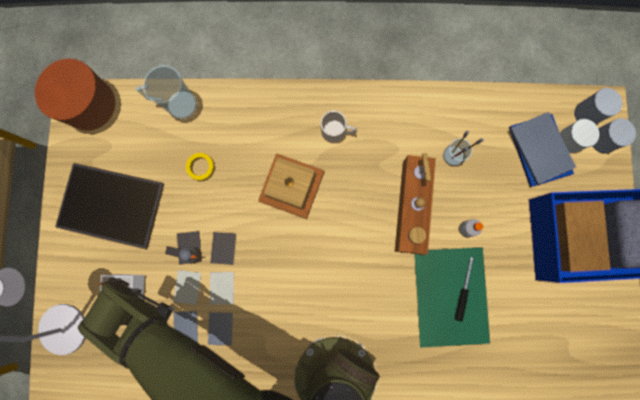

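The scene view shows the T-post at about (249,152), at the far end of the rack, and the well at about (331,246). In the top view the T-bar is at about (424,167) and the well at (290,181). I'll zoom in on both.

```bash
python3 - <<'E'
from h import *
import pickle
s=pickle.load(open('scene0.pkl','rb'));t=pickle.load(open('top0.pkl','rb'))
def z(c,x,y,w,h,k): return cv2.resize(c['img'][y:y+h,x:x+w,::-1],None,fx=k,fy=k,interpolation=cv2.INTER_CUBIC)
a=z(t,390,145,60,60,6);b=z(t,255,145,75,75,5)[:360];
c=z(s,230,130,110,60,3.6) ;d=z(s,290,220,80,80,4.5)
H=np.zeros((600,800,3),np.uint8)
H[:360,:360]=a;H[:360,370:745]=b;H[370:370+216,:396]=c;H[370:600,410:770]=d[:230]
cv2.imwrite('pics/z0.png',H)
E
```

```text
(no output)
```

View pics/z0.png

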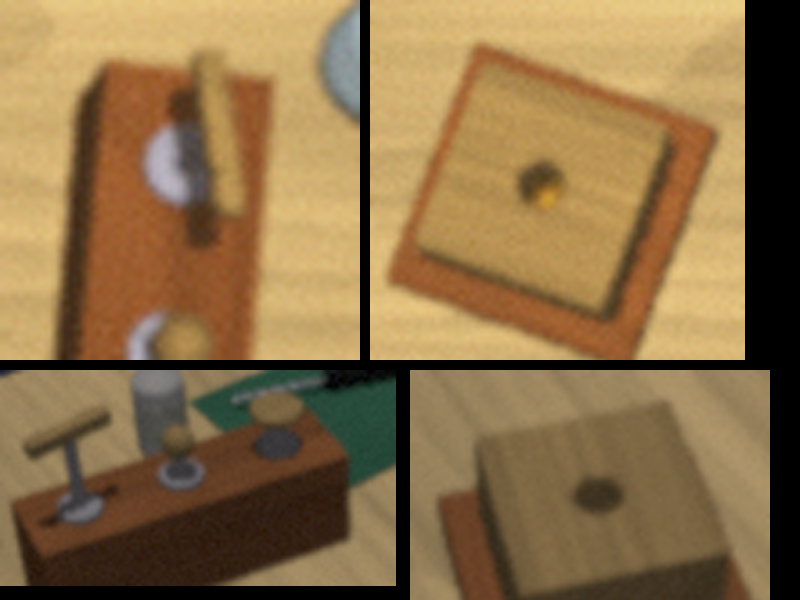

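The T-bar is clearly visible, with corners at zoom (192,52) to (244,215), and so is the well at zoom (541,184). Next I'll measure them with masks.

```bash
cat > m.py <<'E'
from h import *
import pickle
s=pickle.load(open('scene0.pkl','rb'));t=pickle.load(open('top0.pkl','rb'))
def up(c,x,y,w,h,k=8):
    return cv2.resize(c['img'][y:y+h,x:x+w],None,fx=k,fy=k,interpolation=cv2.INTER_CUBIC)
def un(p,x,y,k=8): return (np.asarray(p,float)+.5)/k-.5+[x,y]
def big(m):
    cs,_=cv2.findContours(m.astype(np.uint8),cv2.RETR_EXTERNAL,cv2.CHAIN_APPROX_NONE);return max(cs,key=cv2.contourArea)
if __name__=='__main__':
    # well, dark hole
    for c,(x,y,w,h),n in((t,(281,172,18,18),'t'),(s,(318,236,28,20),'s')):
        I=up(c,x,y,w,h);g=I.max(2).astype(float)
        for th in (.6,.7,.8):
            B=np.percentile(g,70 if n=='t' else 75);m=g<th*B
            if n=='t': m|=((I[...,2]<0.42*I[...,0]))
            m=cv2.morphologyEx(m.astype(np.uint8),cv2.MORPH_CLOSE,np.ones((9,9)))
            e=cv2.fitEllipse(big(m));print('well',n,th,un(e[0],x,y),np.array(e[1])/8,onz(c,un(e[0],x,y),.09))
    # bar
    x,y,w,h=415,148,20,36
    I=up(t,x,y,w,h).astype(float);r=I[...,1]/I[...,0]
    for th in(.64,.68,.72):
        m=(r>th)&(I[...,0]>100);cv2.imwrite('pics/m%d.png'%(th*100),m*255)
        lab=m.astype(np.uint8);print(th,m.mean())
    # project check of scene bar
    P=proj(t,[[.6,-.2,.192]]);print(P)
E
python3 m.py; python3 -c "
import cv2,numpy as np
a=[cv2.imread('pics/m%d.png'%i) for i in(64,68,72)]
from m import *
a.append(up(t,415,148,20,36)[:,:,::-1])
cv2.imwrite('pics/mm.png',np.hstack(a))"
```

```text
well t 0.6 [289.38390541 182.31449127] [9.31368256 9.45973969] [[0.58757745 0.14799012 0.09      ]]
well t 0.7 [289.17305279 182.01350212] [ 9.63800907 10.13194561] [[0.58848532 0.14864992 0.09      ]]
well t 0.8 [288.92193699 181.87639332] [10.23446751 10.48812008] [[0.58889245 0.14941785 0.09      ]]
well s 0.6 [331.39184952 247.46217632] [6.34496498 9.55102062] [[0.5906575  0.15090642 0.09      ]]
well s 0.7 [331.38940048 247.43868923] [ 7.41737509 10.62902164] [[0.59061859 0.15083753 0.09      ]]
well s 0.8 [331.39379501 247.41138554] [ 8.58247852 11.63899708] [[0.59055782 0.15076788 0.09      ]]
0.64 0.6422960069444444
0.68 0.5976996527777778
0.72 0.5582465277777777
[[411.16702963 173.81751135]][ WARN:0@0.602] global loadsave.cpp:1063 imwrite_ Unsupported depth image for selected encoder is fallbacked to CV_8U.
```

View pics/mm.png

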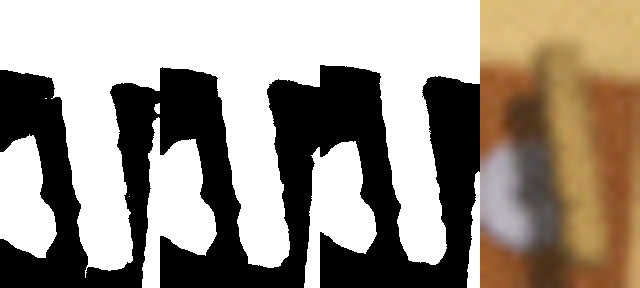

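```bash
cat > m2.py <<'E'
from m import *
x,y,w,h=415,148,20,36
I=up(t,x,y,w,h).astype(float);r=I[...,1]/I[...,0]
m=((r>.68)&(I[...,0]>100))
L=[];R=[]
for row in range(100,255):
    xs=np.where(m[row,45:140])[0]+45
    run=np.split(xs,np.where(np.diff(xs)>1)[0]+1);q=[k for k in run if k[0]<100<=k[-1] or k[0]<=115<=k[-1]]
    if q and len(q[0])<75: L.append((q[0][0],row));R.append((q[0][-1]+1,row))
print(len(L))
def fl(p): return cv2.fitLine(np.array(p,np.float32),cv2.DIST_HUBER,0,.01,.01).ravel()
l=fl(L);rr=fl(R);print(l,rr)
d=(l[:2]+rr[:2]);d/=np.linalg.norm(d);mid=(l[2:]+rr[2:])/2
if d[1]<0:d=-d
g=I.sum(2)
tab=[]
for k in range(-140,140,4):
    p=mid+d*k;pr=[]
    for o in(-14,-7,0,7,14):
        q=p+o*np.array([-d[1],d[0]]);q=q.astype(int)
        if 0<=q[1]<288 and 0<=q[0]<160: pr.append(np.r_[I[q[1],q[0]],r[q[1],q[0]]*100])
    if pr: tab.append((k,*np.mean(pr,0).round(0)))
print(mid,d)
for a in tab: print(a[0],a[1:],end=' | ')
W=onz(t,un([l[2:],rr[2:]],x,y),.192);print('\nwidth pts',W,)
D=onz(t,un([mid-60*d,mid+60*d],x,y),.192);print(D);v=D[1]-D[0];print('yaw',np.arctan2(v[1],v[0]))
E
python3 m2.py
```

```text
155
[1.4441936e-01 9.8951656e-01 7.1701759e+01 1.7386028e+02] [1.3594006e-01 9.9071705e-01 1.2041023e+02 1.7715762e+02]
[ 96.056   175.50894] [0.14018099 0.9901259 ]
-140 (np.float64(209.0), np.float64(175.0), np.float64(111.0), np.float64(83.0)) | -136 (np.float64(198.0), np.float64(165.0), np.float64(102.0), np.float64(83.0)) | -132 (np.float64(186.0), np.float64(153.0), np.float64(93.0), np.float64(82.0)) | -128 (np.float64(176.0), np.float64(142.0), np.float64(84.0), np.float64(81.0)) | -124 (np.float64(170.0), np.float64(135.0), np.float64(78.0), np.float64(80.0)) | -120 (np.float64(167.0), np.float64(133.0), np.float64(76.0), np.float64(80.0)) | -116 (np.float64(167.0), np.float64(132.0), np.float64(75.0), np.float64(79.0)) | -112 (np.float64(169.0), np.float64(133.0), np.float64(75.0), np.float64(79.0)) | -108 (np.float64(169.0), np.float64(134.0), np.float64(76.0), np.float64(79.0)) | -104 (np.float64(167.0), np.float64(133.0), np.float64(76.0), np.float64(79.0)) | -100 (np.float64(166.0), np.float64(131.0), np.float64(76.0), np.float64(79.0)) | -96 (np.float64(164.0), np.flo
[... 3718 characters left out ...]
64(54.0), np.float64(71.0)) | 92 (np.float64(131.0), np.float64(88.0), np.float64(46.0), np.float64(68.0)) | 96 (np.float64(131.0), np.float64(82.0), np.float64(41.0), np.float64(63.0)) | 100 (np.float64(137.0), np.float64(83.0), np.float64(42.0), np.float64(61.0)) | 104 (np.float64(141.0), np.float64(83.0), np.float64(43.0), np.float64(59.0)) | 108 (np.float64(142.0), np.float64(83.0), np.float64(43.0), np.float64(58.0)) | 112 (np.float64(144.0), np.float64(82.0), np.float64(40.0), np.float64(57.0)) | 
width pts [[ 0.61336209 -0.23475392  0.192     ]
 [ 0.61246319 -0.25181609  0.192     ]]
[[ 0.63400593 -0.24066224  0.192     ]
 [ 0.59191848 -0.24590483  0.192     ]]
yaw -3.0176668941982534
```

```bash
python3 - <<'E'
from m import *
cv2.imwrite('pics/sb.png',np.hstack([up(s,234,136,40,45,10)])[:,:,::-1])
I=up(t,390,145,55,115,5);cv2.imwrite('pics/tr.png',I[:,:,::-1])
E
```

```text
(no output)
```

View pics/sb.png

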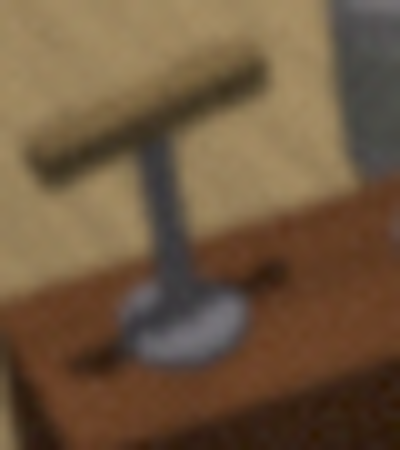

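View pics/tr.png

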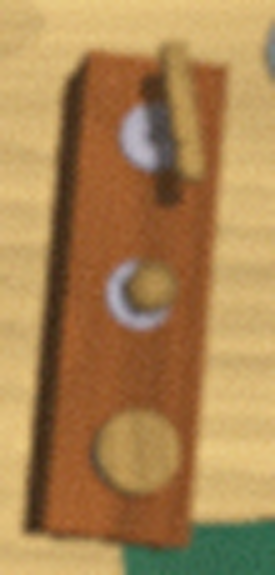

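```bash
python3 - <<'E'
from m import *
yaw=.1239;C=np.array([.6214,-.2436,.184])
u=np.array([np.cos(yaw),np.sin(yaw),0]);v=np.array([-u[1],u[0],0])
bar=[C+a*.04*u+b*.007*v+[0,0,.008*cc] for cc in(1,-1) for a,b in((1,1),(1,-1),(-1,-1),(-1,1))]
th=np.linspace(0,2*np.pi,40)
col=np.array([C+.02*np.array([np.cos(q),np.sin(q),0])+[0,0,-.078] for q in th])
o=[]
for c,(x,y,w,h),k in((s,(234,136,40,45),10),(t,(390,145,55,60),8)):
    I=up(c,x,y,w,h,k)[:,:,::-1].copy()
    for P in(bar[:4],bar[4:],col):
        p=((proj(c,P)-[x,y]+.5)*k).astype(int);cv2.polylines(I,[p],True,(0,0,255),1)
    o.append(I)
H=np.zeros((490,850,3),np.uint8);H[:450,:400]=o[0];H[:480,405:845]=o[1];cv2.imwrite('pics/ov.png',H[:,:800])
E
```

```text
(no output)
```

View pics/ov.png

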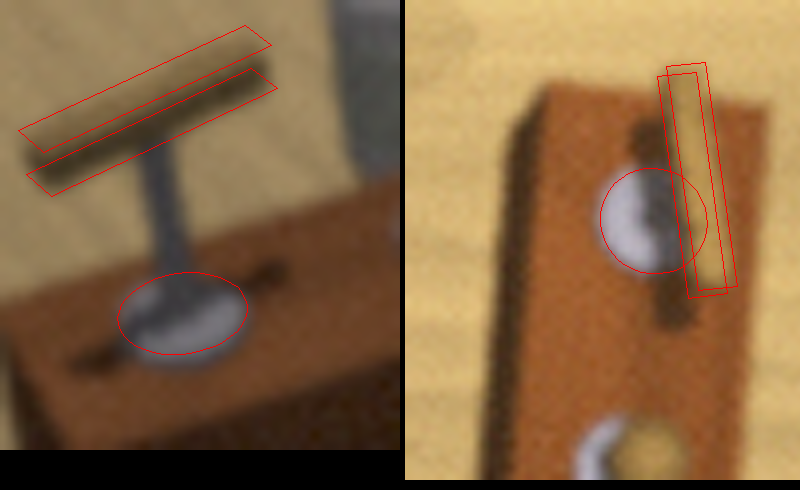

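The overlay of the estimated bar and collar agrees in both views to about 1 px. The scene view sits about 2 mm towards +x,+y, which is the same bias as for the well. I'll use the averages: bar (0.622,-0.243), yaw 0.124, and well (0.5895,0.150).

```bash
cat >> h.py <<'E'
from scipy.spatial.transform import Rotation as Ro
def st(): 
    o=ctrl.get_obs();R=Ro.from_euler('xyz',o['eef_rot']).as_matrix();return o,R
def to(target,yaws=()):
    o,R=st();d=(np.array(target)-o['ee_pos'])*1000
    print('pos',o['ee_pos'].round(4),'q',o['qpos'].round(3),'t',o['time_s'],'grip',round(o['grip_width'],4))
    print('tool axes (cols)\n',R.round(4));print('yaw of tool y',np.arctan2(R[1,1],R[0,1]).round(4))
    print('delta tool mm',(R.T@d).round(1))
    # tilt fix: rotation vec (tool) taking tool x to -z
    ax=np.cross(R[:,0],[0,0,-1]);print('tilt fix tool',(R.T@ax).round(4))
    for y in yaws:
        a=np.arctan2(R[1,1],R[0,1]);e=-(y-a);print('turn about tool x for yaw',y,[(e+k*np.pi) for k in(-1,0,1)])
        Rn=R@Ro.from_rotvec([e,0,0]).as_matrix();print(' then delta',(Rn.T@d).round(1), 'or negated yz')
    print('F',o['force'].round(2),'M',o['moment'].round(3))
E
python3 -c "
from h import *
to([.622,-.243,.28],[np.pi/2+.124])"
```

```text
pos [0.24   0.4946 0.2049] q [ 1.052  0.3    1.521 -0.     1.321 -0.067] t 0.1 grip 0.0936
tool axes (cols)
 [[-5.000e-04  4.365e-01  8.997e-01]
 [-9.000e-04  8.997e-01 -4.365e-01]
 [-1.000e+00 -1.000e-03 -0.000e+00]]
yaw of tool y 1.119
delta tool mm [ -74.6 -496.9  665.7]
tilt fix tool [-0.    -0.     0.001]
turn about tool x for yaw 1.6947963267948967 [np.float64(-3.717352517778474), np.float64(-0.5757598641886807), np.float64(2.5658327894011124)]
 then delta [ -74.6 -779.3  287.8] or negated yz
F [ 0.21 -0.21  0.32] M [0.031 0.047 0.037]
```

>>> {"api": "play_rows", "payload": {"deltas": [[[-15, 0, 0, -0.115, 0, 0, 50], [-15, 0, 0, -0.115, 0, 0, 50], [-15, 0, 0, -0.115, 0, 0, 50], [-15, 0, 0, -0.115, 0, 0, 50], [-15, 0, 0, -0.116, 0, 0, 50], [0, -35, 13, 0, 0, 0, 50], [0, -35, 13, 0, 0, 0, 50], [0, -35, 13, 0, 0, 0, 50], [0, -35, 13, 0, 0, 0, 50], [0, -35, 13, 0, 0, 0, 50]]], "grip_force": 25}}

```text
time_s: 1.1
ee_pos: [0.3266, 0.3278, 0.2802]
eef_rot: [-2.465, 1.57, -2.34]
force: [1.2, -0.6, -0.1]
grip_width: 0.0503
```

>>> {"api": "play_rows", "payload": {"deltas": [[[0, -35, 13, 0, 0, 0, 50], [0, -35, 13, 0, 0, 0, 50], [0, -35, 13, 0, 0, 0, 50], [0, -35, 13, 0, 0, 0, 50], [0, -35, 13, 0, 0, 0, 50], [0, -35, 13, 0, 0, 0, 50], [0, -35, 13, 0, 0, 0, 50], [0, -35, 13, 0, 0, 0, 50], [0, -35, 13, 0, 0, 0, 50], [0, -35, 13, 0, 0, 0, 50]]]}}

```text
time_s: 2.1
ee_pos: [0.499, -0.0035, 0.2802]
eef_rot: [2.812, 1.57, 2.936]
force: [0.1, 0.7, -0.4]
grip_width: 0.05
```

>>> {"api": "play_rows", "payload": {"deltas": [[[0, -35, 13, 0, 0, 0, 50], [0, -35, 13, 0, 0, 0, 50], [0, -35, 13, 0, 0, 0, 50], [0, -35, 13, 0, 0, 0, 50], [0, -35, 13, 0, 0, 0, 50], [0, -30, 13, 0, 0, 0, 50], [0, -20, 8, 0, 0, 0, 50], [0, 0, 0, 0, 0, 0, 50]]]}}

```text
time_s: 2.9
ee_pos: [0.6121, -0.2167, 0.2788]
eef_rot: [2.729, 1.569, 2.851]
force: [0.6, 0.7, 0.5]
grip_width: 0.0502
```

```bash
python3 -c "
from h import *
to([.622,-.243,.165],[np.pi/2+.124])
c=cam('scene');save(c,'s1.png');c=cam('top');save(c,'t1.png')
a=cv2.imread('pics/s1.png')[100:220,200:360];b=cv2.imread('pics/t1.png')[100:220,360:520]
cv2.imwrite('pics/z1.png',cv2.resize(np.hstack([a,b]),None,fx=2.5,fy=2.5,interpolation=cv2.INTER_CUBIC))"
```

```text
pos [ 0.6121 -0.2167  0.2788] q [-0.397  0.496  1.084 -0.     1.564 -2.089] t 2.9 grip 0.0502
tool axes (cols)
 [[-1.900e-03 -1.218e-01  9.926e-01]
 [ 6.000e-04  9.926e-01  1.218e-01]
 [-1.000e+00  8.000e-04 -1.800e-03]]
yaw of tool y 1.6929
delta tool mm [113.8 -27.4   6.8]
tilt fix tool [-0.     -0.0018 -0.0008]
turn about tool x for yaw 1.6947963267948967 [np.float64(-3.1435294473823205), np.float64(-0.0019367937925274248), np.float64(3.1396558597972657)]
 then delta [113.8 -27.4   6.7] or negated yz
F [0.62 0.66 0.53] M [ 0.058 -0.022  0.016]
```

View pics/z1.png

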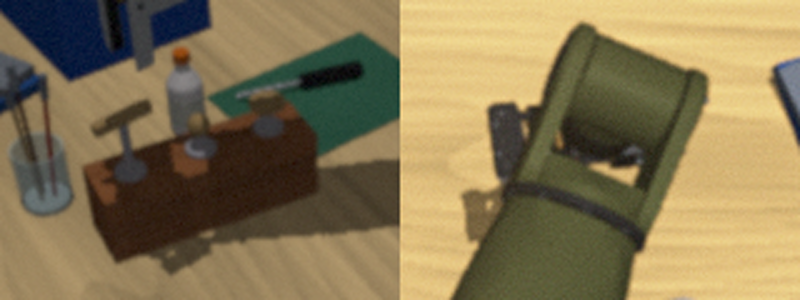

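>>> {"api": "play_rows", "payload": {"deltas": [[[0, -14, 3, 0, 0, 0, 36], [0, -13.5, 4, 0, 0, 0, 36], [0, 0, 0, 0, 0, 0, 36], [20, 0, 0, 0, 0, 0, 36], [25, 0, 0, 0, 0, 0, 36], [25, 0, 0, 0, 0, 0, 36], [20, 0, 0, 0, 0, 0, 36], [0, 0, 0, 0, 0, 0, 36]]]}}

```text
time_s: 3.8
ee_pos: [0.6211, -0.2394, 0.1879]
eef_rot: [2.564, 1.566, 2.689]
force: [-0.4, -0.6, -0.3]
grip_width: 0.0359
```

```bash
python3 -c "
from h import *
to([.622,-.243,.165],[np.pi/2+.124])
c=cam('scene');save(c,'s2.png')
a=cv2.imread('pics/s2.png')[80:220,180:360]
cv2.imwrite('pics/z2.png',cv2.resize(a,None,fx=4,fy=4,interpolation=cv2.INTER_CUBIC))"
```

```text
pos [ 0.6211 -0.2394  0.1879] q [-0.423  0.579  1.166  0.     1.401 -2.119] t 3.8 grip 0.0359
tool axes (cols)
 [[-0.0041 -0.1247  0.9922]
 [ 0.002   0.9922  0.1247]
 [-1.      0.0025 -0.0038]]
yaw of tool y 1.6958
delta tool mm [22.9 -3.8  0.6]
tilt fix tool [ 0.     -0.0038 -0.0025]
turn about tool x for yaw 1.6947963267948967 [np.float64(-3.1405740371999276), np.float64(0.0010186163898653344), np.float64(3.1426112699796587)]
 then delta [22.9 -3.8  0.6] or negated yz
F [-0.4  -0.55 -0.33] M [ 0.048 -0.014  0.005]
```

View pics/z2.png

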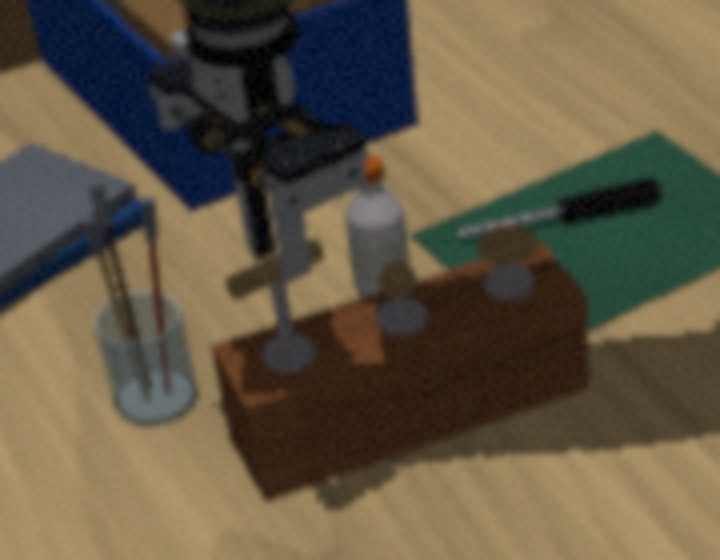

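The fingers straddle the bar in the middle, at zoom (275,260). I'll fix the small tilt, descend the rest and close.

>>> {"api": "play_rows", "payload": {"deltas": [[[8, -2, 0.5, 0, -0.004, -0.0025, 36], [10, -1.8, 0, 0, 0, 0, 36], [5, 0, 0, 0, 0, 0, 36], [0, 0, 0, 0, 0, 0, 36], [0, 0, 0, 0, 0, 0, 36]]]}}

```text
time_s: 4.35
ee_pos: [0.6233, -0.2448, 0.1676]
eef_rot: [-0.558, 1.566, -0.434]
force: [-0.0, -0.9, -0.2]
grip_width: 0.0359
```

```bash
python3 -c "
from h import *
to([.622,-.243,.165],[np.pi/2+.124])"
```

```text
pos [ 0.6233 -0.2448  0.1676] q [-0.429  0.597  1.185 -0.     1.355 -2.124] t 4.35 grip 0.0359
tool axes (cols)
 [[ 0.0044 -0.1238  0.9923]
 [-0.002   0.9923  0.1238]
 [-1.     -0.0026  0.0041]]
yaw of tool y 1.6949
delta tool mm [ 2.6  1.9 -1.1]
tilt fix tool [-0.      0.0041  0.0026]
turn about tool x for yaw 1.6947963267948967 [np.float64(-3.1414542415278754), np.float64(0.00013841206191744782), np.float64(3.141731065651711)]
 then delta [ 2.6  1.9 -1.1] or negated yz
F [-0.03 -0.9  -0.23] M [ 0.053  0.001 -0.044]
```

>>> {"api": "play_rows", "payload": {"deltas": [[[2.5, 1.9, -1, 0, 0.0041, 0.0026, 36], [0, 0, 0, 0, 0, 0, 36], [0, 0, 0, 0, 0, 0, 36], [0, 0, 0, 0, 0, 0, 10], [0, 0, 0, 0, 0, 0, 10], [0, 0, 0, 0, 0, 0, 10], [0, 0, 0, 0, 0, 0, 10], [0, 0, 0, 0, 0, 0, 10]]], "grip_force": 30}}

```text
time_s: 5.15
ee_pos: [0.622, -0.2431, 0.1649]
eef_rot: [2.788, 1.571, 2.912]
force: [-0.5, -0.7, -1.4]
grip_width: 0.014
```

```bash
python3 -c "
from h import *
to([.622,-.243,.165],[np.pi/2+.124])"
```

```text
pos [ 0.622  -0.2431  0.1649] q [-0.427  0.598  1.19  -0.     1.354 -2.122] t 5.15 grip 0.014
tool axes (cols)
 [[-2.000e-04 -1.238e-01  9.923e-01]
 [ 0.000e+00  9.923e-01  1.238e-01]
 [-1.000e+00  1.000e-04 -2.000e-04]]
yaw of tool y 1.6949
delta tool mm [-0.1  0.1  0. ]
tilt fix tool [-0.     -0.0002 -0.0001]
turn about tool x for yaw 1.6947963267948967 [np.float64(-3.1414439936281324), np.float64(0.0001486599616604689), np.float64(3.141741313551454)]
 then delta [-0.1  0.1  0. ] or negated yz
F [-0.55 -0.66 -1.37] M [-0.063  0.014 -0.023]
```

>>> {"api": "play_rows", "payload": {"deltas": [[[-3, 0, 0, 0, 0, 0, 10], [-10, 0, 0, 0, 0, 0, 10], [-15, 0, 0, 0, 0, 0, 10], [-15, 0, 0, 0, 0, 0, 10], [-15, 0, 0, 0, 0, 0, 10], [-15, 0, 0, 0, 0, 0, 10], [-15, 0, 0, 0, 0, 0, 10], [-15, 0, 0, 0, 0, 0, 10], [-12, 0, 0, 0, 0, 0, 10], [0, 0, 0, 0, 0, 0, 10]]]}}

```text
time_s: 6.15
ee_pos: [0.6225, -0.2432, 0.2827]
eef_rot: [-0.533, 1.567, -0.408]
force: [0.1, -0.2, -0.9]
grip_width: 0.0136
```

```bash
python3 -c "
from h import *
to([.5895,.150,.280])
c=cam('scene');save(c,'s3.png')
a=cv2.imread('pics/s3.png')[60:220,180:360]
cv2.imwrite('pics/z3.png',cv2.resize(a,None,fx=4,fy=4,interpolation=cv2.INTER_CUBIC)[:600])"
```

```text
pos [ 0.6225 -0.2432  0.2827] q [-0.427  0.54   1.01   0.     1.588 -2.122] t 6.15 grip 0.0136
tool axes (cols)
 [[ 0.0033 -0.1239  0.9923]
 [-0.0014  0.9923  0.1239]
 [-1.     -0.0018  0.0031]]
yaw of tool y 1.695
delta tool mm [  2.  394.3  16. ]
tilt fix tool [0.     0.0031 0.0018]
F [ 0.07 -0.24 -0.93] M [ 0.07  -0.005 -0.025]
```

View pics/z3.png

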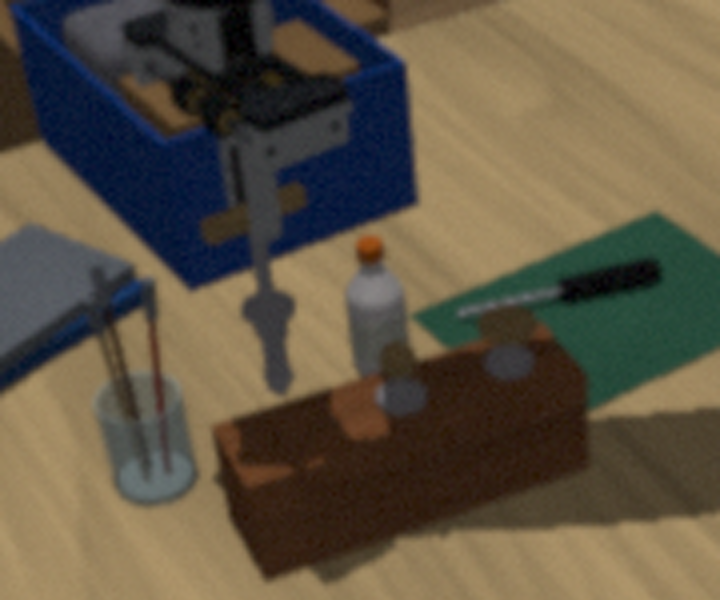

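The post is out of the rack and upright, with its foot at zoom (280,388) and the bar central in the jaws. Next I carry it over the plinth.

>>> {"api": "play_rows", "payload": {"deltas": [[[0, 10, 1, 0, 0, 0, 10], [0, 20, 1, 0, 0, 0, 10], [0, 30, 1, 0, 0, 0, 10], [0, 30, 1, 0, 0, 0, 10], [0, 30, 1, 0, 0, 0, 10], [0, 30, 1, 0, 0, 0, 10], [0, 30, 2, 0, 0, 0, 10], [0, 30, 2, 0, 0, 0, 10], [0, 30, 1, 0, 0, 0, 10], [0, 30, 1, 0, 0, 0, 10]]]}}

```text
time_s: 7.2
ee_pos: [0.5998, 0.0282, 0.2792]
eef_rot: [2.881, 1.569, 3.005]
force: [0.3, -0.2, -1.5]
grip_width: 0.0139
```

>>> {"api": "play_rows", "payload": {"deltas": [[[0, 30, 1, 0, 0, 0, 10], [0, 30, 1, 0, 0, 0, 10], [0, 30, 1, 0, 0, 0, 10], [0, 20, 1, 0, 0, 0, 10], [0, 14, 0, 0, 0, 0, 10], [0, 0, 0, -0.13, 0, 0, 10], [0, 0, 0, -0.13, 0, 0, 10], [0, 0, 0, -0.13, 0, 0, 10], [0, 0, 0, -0.13, 0, 0, 10], [0, 0, 0, -0.13, 0, 0, 10]]]}}

```text
time_s: 8.2
ee_pos: [0.5888, 0.1499, 0.2794]
eef_rot: [2.473, 1.57, -3.031]
force: [-1.4, 0.4, -2.6]
grip_width: 0.0134
```

>>> {"api": "play_rows", "payload": {"deltas": [[[0, 0, 0, -0.13, 0, 0, 10], [0, 0, 0, -0.13, 0, 0, 10], [0, 0, 0, -0.1, 0, 0, 10], [0, 0, 0, 0, 0, 0, 10], [0, 0, 0, 0, 0, 0, 10], [0, 0, 0, 0, 0, 0, 10]]]}}

```text
time_s: 8.8
ee_pos: [0.589, 0.1499, 0.2798]
eef_rot: [1.921, 1.57, 3.053]
force: [0.2, -0.3, -3.0]
grip_width: 0.0137
```

```bash
python3 -c "
from h import *
import pickle
to([.5895,.150,.27])
c=cam('scene');save(c,'s4.png');pickle.dump(c,open('s4.pkl','wb'))
c=cam('top');save(c,'t4.png');pickle.dump(c,open('t4.pkl','wb'))
a=cv2.imread('pics/s4.png')[130:310,250:420]
b=cv2.imread('pics/t4.png')[110:290,220:390]
cv2.imwrite('pics/z4.png',cv2.resize(np.hstack([a,b]),None,fx=2.35,fy=2.35,interpolation=cv2.INTER_CUBIC))"
```

```text
pos [0.589  0.1499 0.2798] q [ 0.189  0.391  1.229  0.     1.522 -2.514] t 8.8 grip 0.0137
tool axes (cols)
 [[-4.000e-04 -9.051e-01  4.251e-01]
 [ 0.000e+00  4.251e-01  9.051e-01]
 [-1.000e+00  3.000e-04 -1.000e-04]]
yaw of tool y 2.7025
delta tool mm [ 9.8 -0.4  0.3]
tilt fix tool [ 0.     -0.0001 -0.0003]
F [ 0.23 -0.26 -3.01] M [0.08  0.037 0.024]
```

View pics/z4.png

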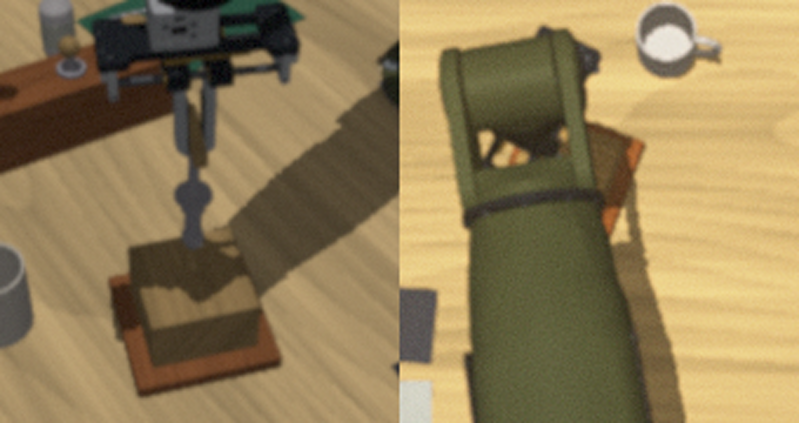

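```bash
python3 -c "
from m import *
c=pickle.load(open('s4.pkl','rb'))
I=up(c,310,185,50,60,10)[:,:,::-1];cv2.imwrite('pics/z4b.png',I)
for z in(.1408,.2148,.2208,.2988):print(z,(proj(c,[.5890,.1499,z])-[310,185]+.5)*10)
"
```

```text
0.1408 [[222.31691802 492.86547086]]
0.2148 [[222.72506716 285.12006762]]
0.2208 [[222.7591849  267.36518052]]
0.2988 [[223.21691165  22.79669789]]
```

View pics/z4b.png

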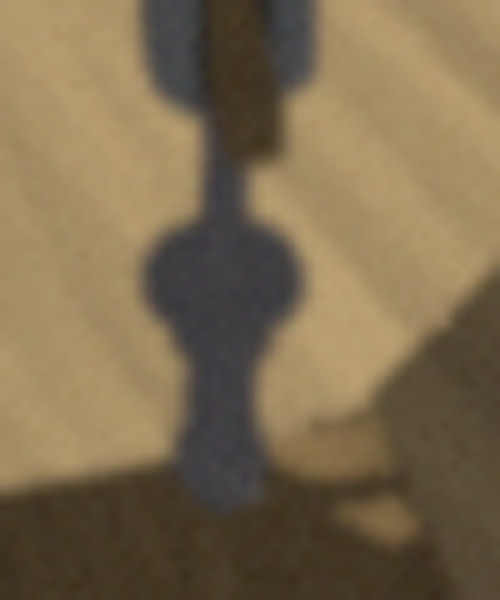

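```bash
python3 -c "
from m import *
c=pickle.load(open('s4.pkl','rb'))
I=up(c,310,185,50,60,10).astype(float)
m=(I[...,0]<95)&(I[...,0]-I[...,2]<22)
m[:215]=0
o=[]
for y in range(220,480,10):
    xs=np.where(m[y,100:340])[0]+100
    if len(xs):o.append((y,xs[0],xs[-1],(xs[0]+xs[-1])/2))
print(o)
th=np.linspace(0,6.283,200)
for z in(.2208,.2148):
    p=(proj(c,[[.589+.02*np.cos(a),.1499+.02*np.sin(a),z] for a in th])-[310,185]+.5)*10
    print(z,p.min(0),p.max(0))
p=(proj(c,[[.589+.0055*np.cos(a),.1499+.0055*np.sin(a),.1408] for a in th])-[310,185]+.5)*10
print('tip',p.min(0),p.max(0))
print('well rel',(proj(c,[.589,.1499,.09])),'meas 331.39 247.44')
"
```

```text
[(220, np.int64(198), np.int64(248), np.float64(223.0)), (230, np.int64(182), np.int64(264), np.float64(223.0)), (240, np.int64(165), np.int64(279), np.float64(222.0)), (250, np.int64(156), np.int64(287), np.float64(221.5)), (260, np.int64(150), np.int64(292), np.float64(221.0)), (270, np.int64(146), np.int64(295), np.float64(220.5)), (280, np.int64(146), np.int64(296), np.float64(221.0)), (290, np.int64(147), np.int64(296), np.float64(221.5)), (300, np.int64(150), np.int64(294), np.float64(222.0)), (310, np.int64(156), np.int64(287), np.float64(221.5)), (320, np.int64(166), np.int64(277), np.float64(221.5)), (330, np.int64(173), np.int64(269), np.float64(221.0)), (340, np.int64(177), np.int64(265), np.float64(221.0)), (350, np.int64(182), np.int64(262), np.float64(222.0)), (360, np.int64(188), np.int64(256), np.float64(222.0)), (370, np.int64(191), np.int64(252), np.float64(221.5)), (380, np.int64(190), np.int64(251), np.float64(220.5)), (390, np.int64(189), np.int64(250), np.float64(219.5)), (400, np.int64(189), np.int64(250), np.float64(219.5)), (410, np.int64(188), np.int64(250), np.float64(219.0)), (420, np.int64(187), np.int64(253), np.float64(220.0)), (430, np.int64(184), np.int64(255), np.float64(219.5)), (440, np.int64(179), np.int64(260), np.float64(219.5)), (450, np.int64(177), np.int64(263), np.float64(220.0)), (460, np.int64(174), np.int64(265), np.float64(219.5)), (470, np.int64(170), np.int64(269), np.float64(219.5))]
0.2208 [138.61469076 208.5625978 ] [306.95440771 327.86900913]
0.2148 [138.9190179  226.30305704] [306.58144548 345.63091224]
tip [200.35853702 476.53470465] [244.27703088 509.31887309]
well rel [[331.70499816 246.9388009 ]] meas 331.39 247.44
```

The measured post axis and the well centre agree in the scene view to about 0.1–0.2 px (under 0.5 mm), so I'll descend straight down.

>>> {"api": "play_rows", "payload": {"deltas": [[[12, 0, 0, 0, 0, 0, 10], [15, 0, 0, 0, 0, 0, 10], [12, 0, 0, 0, 0, 0, 10], [8, 0, 0, 0, 0, 0, 10], [8, 0, 0, 0, 0, 0, 10], [8, 0, 0, 0, 0, 0, 10], [8, 0, 0, 0, 0, 0, 10], [0, 0, 0, 0, 0, 0, 10], [0, 0, 0, 0, 0, 0, 10]]], "grip_force": 35}}

```text
time_s: 9.8
ee_pos: [0.5892, 0.15, 0.2091]
eef_rot: [0.501, 1.571, 1.635]
force: [-1.0, 0.2, -1.8]
grip_width: 0.0135
```

```bash
python3 -c "
from h import *
to([.589,.150,.18])
c=cam('scene');save(c,'s5.png')
a=cv2.imread('pics/s5.png')[160:310,250:420]
cv2.imwrite('pics/z5.png',cv2.resize(a,None,fx=4,fy=4,interpolation=cv2.INTER_CUBIC))"
```

```text
pos [0.5892 0.15   0.2091] q [ 0.189  0.428  1.34   0.     1.374 -2.516] t 9.8 grip 0.0135
tool axes (cols)
 [[-0.000e+00 -9.062e-01  4.228e-01]
 [ 1.000e-04  4.228e-01  9.062e-01]
 [-1.000e+00  1.000e-04  1.000e-04]]
yaw of tool y 2.705
delta tool mm [29.1  0.2 -0. ]
tilt fix tool [-0.      0.0001 -0.0001]
F [-1.01  0.24 -1.82] M [0.054 0.076 0.018]
```

View pics/z5.png

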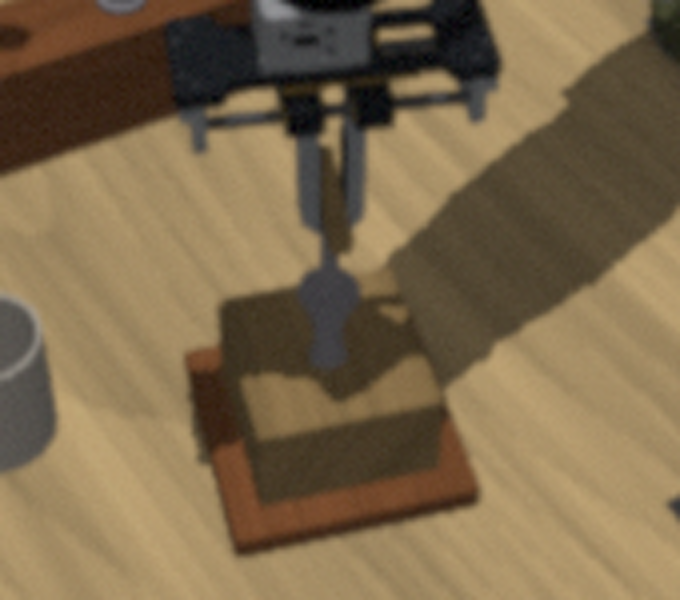

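No contact force, and the foot disappears at the mouth, at zoom (328,365), so it is entering the well. I'll go on in smaller steps.

>>> {"api": "play_rows", "payload": {"deltas": [[[5, 0, 0, 0, 0, 0, 10], [6, 0, 0, 0, 0, 0, 10], [6, 0, 0, 0, 0, 0, 10], [4, 0, 0, 0, 0, 0, 10], [0, 0, 0, 0, 0, 0, 10], [0, 0, 0, 0, 0, 0, 10]]]}}

```text
time_s: 10.45
ee_pos: [0.5891, 0.1499, 0.188]
eef_rot: [1.511, 1.571, 2.646]
force: [0.8, -0.3, -2.0]
grip_width: 0.0134
```

>>> {"api": "play_rows", "payload": {"deltas": [[[3, 0, 0, 0, 0, 0, 10], [3, 0, 0, 0, 0, 0, 10], [2, 0, 0, 0, 0, 0, 10], [0, 0, 0, 0, 0, 0, 10], [0, 0, 0, 0, 0, 0, 10]]]}}

```text
time_s: 10.95
ee_pos: [0.5891, 0.1499, 0.18]
eef_rot: [1.606, 1.571, 2.741]
force: [-0.6, 0.0, -2.3]
grip_width: 0.0136
```

>>> {"api": "play_rows", "payload": {"deltas": [[[1.5, 0, 0, 0, 0, 0, 10], [1.5, 0, 0, 0, 0, 0, 10], [1, 0, 0, 0, 0, 0, 10], [0, 0, 0, 0, 0, 0, 10], [0, 0, 0, 0, 0, 0, 10]]]}}

```text
time_s: 11.45
ee_pos: [0.5891, 0.1499, 0.176]
eef_rot: [1.196, 1.571, 2.33]
force: [-0.8, -0.7, -2.7]
grip_width: 0.0138
```

>>> {"api": "play_rows", "payload": {"deltas": [[[1.5, 0, 0, 0, 0, 0, 10], [1.5, 0, 0, 0, 0, 0, 10], [1, 0, 0, 0, 0, 0, 10], [0, 0, 0, 0, 0, 0, 10], [0, 0, 0, 0, 0, 0, 10]]]}}

```text
time_s: 11.95
ee_pos: [0.5891, 0.1499, 0.1719]
eef_rot: [1.9, 1.571, 3.035]
force: [0.1, -0.7, -2.0]
grip_width: 0.0134
```

>>> {"api": "play_rows", "payload": {"deltas": [[[1, 0, 0, 0, 0, 0, 10], [1, 0, 0, 0, 0, 0, 10], [1, 0, 0, 0, 0, 0, 10], [1, 0, 0, 0, 0, 0, 10], [0, 0, 0, 0, 0, 0, 10], [0, 0, 0, 0, 0, 0, 10]]]}}

```text
time_s: 12.55
ee_pos: [0.5892, 0.1499, 0.1682]
eef_rot: [-0.508, 1.571, 0.627]
force: [-0.8, -0.0, 0.7]
grip_width: 0.0135
```

>>> {"api": "play_rows", "payload": {"deltas": [[[0.5, 0, 0, 0, 0, 0, 10], [0.5, 0, 0, 0, 0, 0, 10], [0.5, 0, 0, 0, 0, 0, 10], [0, 0, 0, 0, 0, 0, 10], [0, 0, 0, 0, 0, 0, 10]]]}}

```text
time_s: 13.05
ee_pos: [0.5891, 0.1499, 0.1665]
eef_rot: [0.796, 1.571, 1.93]
force: [0.1, -0.9, 1.7]
grip_width: 0.0139
```

>>> {"api": "play_rows", "payload": {"deltas": [[[0.5, 0, 0, 0, 0, 0, 10], [0.5, 0, 0, 0, 0, 0, 10], [0, 0, 0, 0, 0, 0, 10], [0, 0, 0, 0, 0, 0, 10]]]}}

```text
time_s: 13.45
ee_pos: [0.5891, 0.1499, 0.1655]
eef_rot: [1.485, 1.571, 2.619]
force: [-0.0, -0.2, 1.1]
grip_width: 0.0134
```

>>> {"api": "play_rows", "payload": {"deltas": [[[0.5, 0, 0, 0, 0, 0, 10], [0.5, 0, 0, 0, 0, 0, 10], [0, 0, 0, 0, 0, 0, 10], [0, 0, 0, 0, 0, 0, 10]]]}}

```text
time_s: 13.85
ee_pos: [0.5891, 0.15, 0.1645]
eef_rot: [1.6, 1.571, 2.734]
force: [0.3, -0.1, 2.8]
grip_width: 0.0137
```

>>> {"api": "play_rows", "payload": {"deltas": [[[0.5, 0, 0, 0, 0, 0, 10], [0.5, 0, 0, 0, 0, 0, 10], [0, 0, 0, 0, 0, 0, 10], [0, 0, 0, 0, 0, 0, 10]]]}}

```text
time_s: 14.25
ee_pos: [0.5891, 0.1499, 0.1635]
eef_rot: [1.491, 1.571, 2.625]
force: [-0.3, -0.9, 2.1]
grip_width: 0.0136
```

>>> {"api": "play_rows", "payload": {"deltas": [[[0.5, 0, 0, 0, 0, 0, 10], [0.5, 0, 0, 0, 0, 0, 10], [0, 0, 0, 0, 0, 0, 10], [0, 0, 0, 0, 0, 0, 10]]]}}

```text
time_s: 14.65
ee_pos: [0.5891, 0.15, 0.1625]
eef_rot: [1.544, 1.571, 2.678]
force: [0.4, -1.0, 2.8]
grip_width: 0.0141
```

>>> {"api": "play_rows", "payload": {"deltas": [[[0.5, 0, 0, 0, 0, 0, 10], [0, 0, 0, 0, 0, 0, 10], [0, 0, 0, 0, 0, 0, 10]]]}}

```text
time_s: 14.95
ee_pos: [0.5891, 0.15, 0.162]
eef_rot: [1.222, 1.571, 2.356]
force: [-0.2, -1.7, 3.4]
grip_width: 0.0138
```

>>> {"api": "play_rows", "payload": {"deltas": [[[0.5, 0, 0, 0, 0, 0, 10], [0, 0, 0, 0, 0, 0, 10], [0.3, 0, 0, 0, 0, 0, 10], [0, 0, 0, 0, 0, 0, 10], [0, 0, 0, 0, 0, 0, 10]]]}}

```text
time_s: 15.45
ee_pos: [0.5891, 0.1499, 0.1612]
eef_rot: [1.17, 1.571, 2.304]
force: [-0.5, -0.8, 4.0]
grip_width: 0.0137
```

>>> {"api": "play_rows", "payload": {"deltas": [[[0.4, 0, 0, 0, 0, 0, 10], [0, 0, 0, 0, 0, 0, 10], [0.3, 0, 0, 0, 0, 0, 10], [0, 0, 0, 0, 0, 0, 10], [0, 0, 0, 0, 0, 0, 10]]]}}

```text
time_s: 15.95
ee_pos: [0.5892, 0.15, 0.1608]
eef_rot: [-0.659, 1.57, 0.476]
force: [-0.5, -2.2, 5.9]
grip_width: 0.0138
```

>>> {"api": "play_rows", "payload": {"deltas": [[[0.3, 0, 0, 0, 0, 0, 10], [0, 0, 0, 0, 0, 0, 10], [0, 0, 0, 0, 0, 0, 10], [0, 0, 0, 0, 0, 0, 10]]]}}

```text
time_s: 16.35
ee_pos: [0.5893, 0.15, 0.1608]
eef_rot: [-0.834, 1.57, 0.3]
force: [-1.1, -0.5, 9.1]
grip_width: 0.0135
```

```bash
python3 -c "
from h import *
to([.589,.150,.155])"
```

```text
pos [0.5893 0.15   0.1608] q [ 0.189  0.465  1.4    0.     1.276 -2.516] t 16.35 grip 0.0135
tool axes (cols)
 [[ 9.000e-04 -9.062e-01  4.228e-01]
 [ 3.000e-04  4.228e-01  9.062e-01]
 [-1.000e+00 -7.000e-04  6.000e-04]]
yaw of tool y 2.7051
delta tool mm [ 5.8  0.3 -0.1]
tilt fix tool [-0.      0.0006  0.0007]
F [-1.12 -0.45  9.09] M [-0.25   0.29   0.014]
```

It stops thread on thread at TCP z=0.1608, 5.8 mm above home, pressed with about 10 N. Home should then be about 2.6 rad away. I'll start turning clockwise with matching feed.

>>> {"api": "play_rows", "payload": {"deltas": [[[0.1, 0, 0, 0.06, 0, 0, 10], [0.13, 0, 0, 0.06, 0, 0, 10], [0.13, 0, 0, 0.06, 0, 0, 10], [0.13, 0, 0, 0.06, 0, 0, 10], [0.13, 0, 0, 0.06, 0, 0, 10], [0, 0, 0, 0, 0, 0, 10]]]}}

```text
time_s: 16.95
ee_pos: [0.5893, 0.1501, 0.1602]
eef_rot: [-0.365, 1.57, 0.467]
force: [-1.2, -0.4, 9.0]
grip_width: 0.0138
```

```bash
python3 -c "
from h import *
to([.589,.150,.155])"
```

```text
pos [0.5893 0.1501 0.1602] q [ 0.189  0.466  1.4    0.     1.275 -2.214] t 16.95 grip 0.0138
tool axes (cols)
 [[ 8.000e-04 -7.393e-01  6.733e-01]
 [ 4.000e-04  6.733e-01  7.393e-01]
 [-1.000e+00 -3.000e-04  8.000e-04]]
yaw of tool y 2.4029
delta tool mm [ 5.2  0.2 -0.2]
tilt fix tool [0.     0.0008 0.0003]
F [-1.22 -0.43  8.95] M [-0.127  0.388  0.003]
```

>>> {"api": "play_rows", "payload": {"deltas": [[[0.22, 0, 0, 0.1, 0, 0, 10], [0.22, 0, 0, 0.1, 0, 0, 10], [0.22, 0, 0, 0.1, 0, 0, 10], [0.22, 0, 0, 0.1, 0, 0, 10], [0.22, 0, 0, 0.1, 0, 0, 10], [0.22, 0, 0, 0.1, 0, 0, 10], [0, 0, 0, 0, 0, 0, 10]]]}}

```text
time_s: 17.65
ee_pos: [0.5895, 0.15, 0.1589]
eef_rot: [0.019, 1.57, 0.249]
force: [0.7, -0.8, 8.5]
grip_width: 0.0141
```

```bash
python3 -c "
from h import *
to([.589,.150,.155])"
```

```text
pos [0.5895 0.15   0.1589] q [ 0.189  0.467  1.402  0.     1.272 -1.612] t 17.65 grip 0.0141
tool axes (cols)
 [[ 1.300e-03 -2.285e-01  9.735e-01]
 [ 3.000e-04  9.735e-01  2.285e-01]
 [-1.000e+00  0.000e+00  1.300e-03]]
yaw of tool y 1.8014
delta tool mm [ 3.9  0.1 -0.5]
tilt fix tool [ 0.      0.0013 -0.    ]
F [ 0.65 -0.83  8.51] M [-0.212  0.055 -0.022]
```

>>> {"api": "play_rows", "payload": {"deltas": [[[0.22, 0, 0, 0.1, 0, 0, 10], [0.22, 0, 0, 0.1, 0, 0, 10], [0.22, 0, 0, 0.1, 0, 0, 10], [0.22, 0, 0, 0.1, 0, 0, 10], [0.22, 0, 0, 0.1, 0, 0, 10], [0.22, 0, 0, 0.1, 0, 0, 10], [0.22, 0, 0, 0.1, 0, 0, 10], [0.22, 0, 0, 0.1, 0, 0, 10], [0.22, 0, 0, 0.1, 0, 0, 10], [0, 0, 0, 0, 0, 0, 10]]]}}

```text
time_s: 18.65
ee_pos: [0.5897, 0.1501, 0.1569]
eef_rot: [0.913, 1.569, 0.243]
force: [0.9, -0.4, 7.0]
grip_width: 0.0137
```

```bash
python3 -c "
from h import *
to([.589,.150,.155])"
```

```text
pos [0.5897 0.1501 0.1569] q [ 0.189  0.469  1.404  0.     1.267 -0.712] t 18.65 grip 0.0137
tool axes (cols)
 [[ 2.000e-03  6.205e-01  7.842e-01]
 [ 5.000e-04  7.842e-01 -6.205e-01]
 [-1.000e+00  1.600e-03  1.300e-03]]
yaw of tool y 0.9014
delta tool mm [ 1.9 -0.5 -0.5]
tilt fix tool [-0.      0.0013 -0.0016]
F [ 0.94 -0.43  7.03] M [-0.112 -0.398  0.014]
```

>>> {"api": "play_rows", "payload": {"deltas": [[[0.22, -0.1, -0.1, 0.1, 0.0006, -0.0008, 10], [0.22, 0, 0, 0.1, 0, 0, 10], [0.22, 0, 0, 0.1, 0, 0, 10], [0.22, 0, 0, 0.1, 0, 0, 10], [0.22, 0, 0, 0.1, 0, 0, 10], [0.1, 0, 0, 0.05, 0, 0, 10], [0, 0, 0, 0, 0, 0, 10]]]}}

```text
time_s: 19.35
ee_pos: [0.5897, 0.15, 0.1557]
eef_rot: [1.319, 1.57, 0.101]
force: [1.7, -0.8, 6.7]
grip_width: 0.0136
```

```bash
python3 -c "
from h import *
to([.589,.150,.155]);print(ctrl.get_obs()['tau'])"
```

```text
pos [0.5897 0.15   0.1557] q [ 0.189  0.47   1.404 -0.     1.266 -0.164] t 19.35 grip 0.0136
tool axes (cols)
 [[ 1.300e-03  9.383e-01  3.458e-01]
 [ 1.000e-04  3.458e-01 -9.383e-01]
 [-1.000e+00  1.200e-03  3.000e-04]]
yaw of tool y 0.3531
delta tool mm [ 0.7 -0.6 -0.3]
tilt fix tool [-0.      0.0003 -0.0012]
F [ 1.74 -0.84  6.74] M [-0.317 -0.63   0.009]
[  0.77962909 -57.6275754  -30.71996212   0.50815662   0.80187036
   0.92168944]
```

>>> {"api": "play_rows", "payload": {"deltas": [[[0.1, -0.2, -0.1, 0.05, 0, 0, 10], [0.1, -0.1, 0, 0.05, 0, 0, 10], [0, 0, 0, 0, 0, 0, 10], [0, 0, 0, 0, 0, 0, 10]]]}}

```text
time_s: 19.75
ee_pos: [0.5894, 0.15, 0.1555]
eef_rot: [1.426, 1.569, 0.11]
force: [1.8, -0.8, 6.2]
grip_width: 0.0139
```

```bash
python3 -c "
from h import *
to([.589,.150,.155]);print(ctrl.get_obs()['tau'])"
```

```text
pos [0.5894 0.15   0.1555] q [ 0.189  0.47   1.406 -0.     1.265 -0.066] t 19.75 grip 0.0139
tool axes (cols)
 [[ 1.400e-03  9.677e-01  2.521e-01]
 [ 2.000e-04  2.521e-01 -9.677e-01]
 [-1.000e+00  1.400e-03  2.000e-04]]
yaw of tool y 0.2549
delta tool mm [ 0.5 -0.4 -0.2]
tilt fix tool [ 0.      0.0002 -0.0014]
F [ 1.78 -0.78  6.16] M [-0.311 -0.733 -0.033]
[  0.81406116 -57.57441401 -30.59023261   0.52818077   0.88997103
   0.08090562]
```

>>> {"api": "play_rows", "payload": {"deltas": [[[0.1, 0, 0, 0.05, 0, 0, 10], [0.1, 0, 0, 0.05, 0, 0, 10], [0, 0, 0, 0, 0, 0, 10], [0, 0, 0, 0, 0, 0, 10]]], "grip_force": 45}}

```text
time_s: 20.15
ee_pos: [0.5894, 0.1499, 0.1553]
eef_rot: [1.48, 1.569, 0.065]
force: [2.5, -0.6, 6.3]
grip_width: 0.0136
```

```bash
python3 -c "
from h import *
to([.589,.150,.155]);print(ctrl.get_obs()['tau'])"
```

```text
pos [0.5894 0.1499 0.1553] q [ 0.189  0.47   1.406 -0.     1.264  0.034] t 20.15 grip 0.0136
tool axes (cols)
 [[ 1.500e-03  9.880e-01  1.542e-01]
 [ 1.000e-04  1.542e-01 -9.880e-01]
 [-1.000e+00  1.500e-03  1.000e-04]]
yaw of tool y 0.1548
delta tool mm [ 0.3 -0.4 -0.2]
tilt fix tool [-0.      0.0001 -0.0015]
F [ 2.47 -0.63  6.34] M [-0.346 -0.777  0.007]
[  0.91461327 -57.6959002  -30.58421016   0.59050307   0.96266225
   0.08390436]
```

>>> {"api": "play_rows", "payload": {"deltas": [[[0.1, 0, 0, 0.05, 0, 0, 10], [0.1, 0, 0, 0.05, 0, 0, 10], [0, 0, 0, 0, 0, 0, 10], [0, 0, 0, 0, 0, 0, 10]]]}}

```text
time_s: 20.55
ee_pos: [0.5895, 0.1499, 0.1551]
eef_rot: [1.552, 1.569, 0.036]
force: [3.3, -0.9, 6.2]
grip_width: 0.0133
```

```bash
python3 -c "
from h import *
to([.589,.150,.155]);print(ctrl.get_obs()['tau'])"
```

```text
pos [0.5895 0.1499 0.1551] q [ 0.189  0.47   1.406 -0.     1.264  0.134] t 20.55 grip 0.0133
tool axes (cols)
 [[ 1.500e-03  9.985e-01  5.480e-02]
 [ 1.000e-04  5.480e-02 -9.985e-01]
 [-1.000e+00  1.500e-03  0.000e+00]]
yaw of tool y 0.0548
delta tool mm [ 0.1 -0.5 -0.1]
tilt fix tool [ 0.      0.     -0.0015]
F [ 3.26 -0.94  6.19] M [-0.373 -0.894 -0.005]
[  1.01494253 -57.77050138 -30.56152582   0.65276619   1.01642411
   0.08465038]
```

>>> {"api": "play_rows", "payload": {"deltas": [[[0, 0.2, 0, 0, 0, 0, 10], [0.1, 0, 0, 0.05, 0, 0, 10], [0.05, 0, 0, 0.05, 0, 0, 10], [0, 0, 0, 0, 0, 0, 10], [0, 0, 0, 0, 0, 0, 10]]]}}

```text
time_s: 21.05
ee_pos: [0.5896, 0.1499, 0.1549]
eef_rot: [1.584, 1.569, -0.032]
force: [3.2, -0.7, 6.0]
grip_width: 0.0138
```

```bash
python3 -c "
from h import *
to([.589,.150,.155]);print(ctrl.get_obs()['tau'])"
```

```text
pos [0.5896 0.1499 0.1549] q [ 0.189  0.471  1.406 -0.     1.264  0.234] t 21.05 grip 0.0138
tool axes (cols)
 [[ 0.0014  0.999  -0.0451]
 [-0.     -0.0451 -0.999 ]
 [-1.      0.0014 -0.    ]]
yaw of tool y -0.0452
delta tool mm [-0.1 -0.6 -0.1]
tilt fix tool [ 0.     -0.     -0.0014]
F [ 3.24 -0.66  5.96] M [-0.406 -0.785  0.035]
[  1.08576704 -57.9665494  -30.71182251   0.70058053   0.9763157
   0.08396585]
```

>>> {"api": "play_rows", "payload": {"deltas": [[[0.1, 0, 0, 0.05, 0, 0, 10], [0.05, 0, 0, 0.03, 0, 0, 10], [0, 0, 0, 0, 0, 0, 10], [0, 0, 0, 0, 0, 0, 10]]]}}

```text
time_s: 21.45
ee_pos: [0.5896, 0.1498, 0.1548]
eef_rot: [1.661, 1.569, -0.035]
force: [2.5, -1.7, 5.8]
grip_width: 0.0138
```

```bash
python3 -c "
from h import *
to([.589,.150,.155]);print(ctrl.get_obs()['tau'])"
```

```text
pos [0.5896 0.1498 0.1548] q [ 0.189  0.471  1.406 -0.     1.263  0.314] t 21.45 grip 0.0138
tool axes (cols)
 [[ 1.500e-03  9.922e-01 -1.248e-01]
 [-1.000e-04 -1.248e-01 -9.922e-01]
 [-1.000e+00  1.500e-03 -1.000e-04]]
yaw of tool y -0.1251
delta tool mm [-0.2 -0.7 -0.1]
tilt fix tool [ 0.     -0.0001 -0.0015]
F [ 2.52 -1.74  5.75] M [-0.489 -0.888 -0.036]
[  1.19133499 -58.02067995 -30.70744157   0.76878464   1.00291673
   0.06105884]
```

>>> {"api": "play_rows", "payload": {"deltas": [[[0.1, 0, 0, 0.05, 0, 0, 10], [0.05, 0, 0, 0.03, 0, 0, 10], [0, 0, 0, 0, 0, 0, 10], [0, 0, 0, 0, 0, 0, 10]]]}}

```text
time_s: 21.85
ee_pos: [0.5897, 0.1498, 0.1547]
eef_rot: [1.691, 1.569, -0.085]
force: [2.8, -2.4, 6.5]
grip_width: 0.0136
```

```bash
python3 -c "
from h import *
to([.589,.150,.155])
c=cam('scene');save(c,'s6.png')
a=cv2.imread('pics/s6.png')[185:275,290:380]
cv2.imwrite('pics/z6.png',cv2.resize(a,None,fx=6.5,fy=6.5,interpolation=cv2.INTER_CUBIC))"
```

```text
pos [0.5897 0.1498 0.1547] q [ 0.189  0.471  1.406 -0.     1.263  0.394] t 21.85 grip 0.0136
tool axes (cols)
 [[ 1.800e-03  9.790e-01 -2.037e-01]
 [-1.000e-04 -2.037e-01 -9.790e-01]
 [-1.000e+00  1.700e-03 -2.000e-04]]
yaw of tool y -0.2051
delta tool mm [-0.3 -0.8 -0.1]
tilt fix tool [ 0.     -0.0002 -0.0017]
F [ 2.77 -2.37  6.46] M [-0.599 -0.874 -0.065]
```

View pics/z6.png

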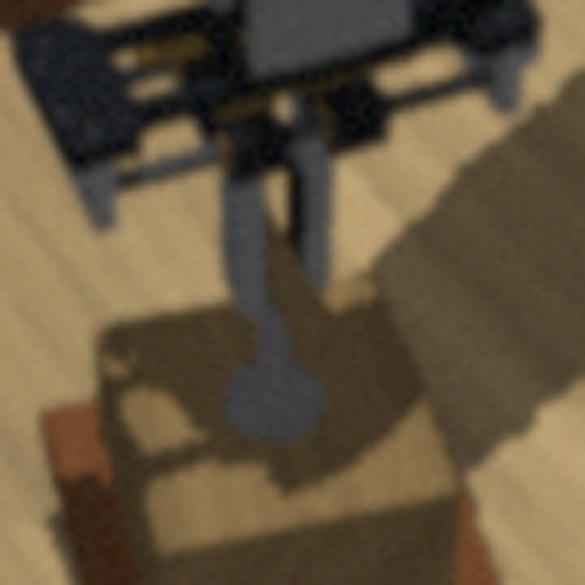

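```bash
python3 -c "
from m import *
k=6.5;f=lambda P:(proj(s,P)-[290,185]+.5)*k
o=np.array([.5897,.1498,.174])
for a in(-.205,0,.2,.4):
    d=np.array([np.sin(a),-np.cos(a),0])*.04
    print(a,f([o+d,o-d]).round(0).tolist())
th=np.linspace(0,6.283,100)
for z in(.09,.096,.098): 
    p=f([[.5897+.02*np.cos(q),.1498+.02*np.sin(q),z] for q in th]);print(z,p.min(0),p.max(0))
"
```

```text
-0.205 [[234.0, 192.0], [314.0, 336.0]]
0 [[215.0, 199.0], [334.0, 328.0]]
0.2 [[199.0, 209.0], [350.0, 318.0]]
0.4 [[185.0, 220.0], [363.0, 305.0]]
0.09 [222.46984297 368.30189418] [323.02519003 445.57172464]
0.096 [222.29537243 358.47264079] [323.22812012 435.7799509 ]
0.098 [222.23692528 355.17996977] [323.29607712 432.49934847]
```

Collar bottom at zoom y≈445 matches the predicted 446 for z=0.090, so it is about seated. I'll keep turning in small steps until the torque rises.

>>> {"api": "play_rows", "payload": {"deltas": [[[0.05, 0, 0, 0.04, 0, 0, 10], [0.05, 0, 0, 0.04, 0, 0, 10], [0, 0, 0, 0, 0, 0, 10]]]}}

```text
time_s: 22.2
ee_pos: [0.5897, 0.1497, 0.1547]
eef_rot: [1.713, 1.569, -0.145]
force: [3.9, -1.4, 6.7]
grip_width: 0.0134
```

```bash
cat > w.py <<'E'
from h import *
o,R=st();print(o['ee_pos'].round(5),'q6',o['qpos'][5].round(3),'F',o['force'].round(2),'M',o['moment'].round(3),'tau6',o['tau'][5].round(3),'yaw',np.arctan2(R[1,1],R[0,1]).round(4))
E
python3 w.py
```

```text
[0.58972 0.14973 0.15471] q6 0.475 F [ 3.93 -1.37  6.67] M [-0.675 -0.85   0.037] tau6 0.683 yaw -0.2865
```

>>> {"api": "play_rows", "payload": {"deltas": [[[0.05, 0, 0, 0.04, 0, 0, 10], [0.05, 0, 0, 0.04, 0, 0, 10], [0, 0, 0, 0, 0, 0, 10]]]}}

```text
time_s: 22.5
ee_pos: [0.5897, 0.1496, 0.1547]
eef_rot: [1.739, 1.569, -0.198]
force: [2.1, -2.1, 7.5]
grip_width: 0.0139
```

```bash
python3 w.py
```

```text
[0.58973 0.14965 0.15469] q6 0.555 F [ 2.12 -2.12  7.46] M [-0.782 -0.809  0.073] tau6 0.723 yaw -0.3665
```

>>> {"api": "play_rows", "payload": {"deltas": [[[0, 0, 0, 0, 0, 0, 10], [0, 0, 0, 0, 0, 0, 10]]]}}

```text
time_s: 22.7
ee_pos: [0.5898, 0.1497, 0.1547]
eef_rot: [1.77, 1.569, -0.166]
force: [2.6, -1.8, 8.1]
grip_width: 0.0137
```

```bash
python3 w.py
```

```text
[0.58978 0.14966 0.1547 ] q6 0.554 F [ 2.55 -1.77  8.08] M [-0.799 -0.751 -0.008] tau6 0.046 yaw -0.3651
```

>>> {"api": "play_rows", "payload": {"deltas": [[[0, 0, 0, 0.03, 0, 0, 10], [0, 0, 0, 0.02, 0, 0, 10], [0, 0, 0, 0, 0, 0, 10], [0, 0, 0, 0, 0, 0, 10]]]}}

```text
time_s: 23.1
ee_pos: [0.5897, 0.1496, 0.1546]
eef_rot: [1.684, 1.569, -0.302]
force: [2.0, -4.0, 8.3]
grip_width: 0.0136
```

```bash
python3 w.py
```

```text
[0.58972 0.14957 0.15464] q6 0.604 F [ 2.01 -3.98  8.33] M [-0.843 -0.714  0.137] tau6 0.155 yaw -0.4151
```

>>> {"api": "play_rows", "payload": {"deltas": [[[0, 0, 0, 0.03, 0, 0, 10], [0, 0, 0, 0.02, 0, 0, 10], [0, 0, 0, 0, 0, 0, 10], [0, 0, 0, 0, 0, 0, 10]]]}}

```text
time_s: 23.5
ee_pos: [0.5897, 0.1495, 0.1547]
eef_rot: [1.648, 1.569, -0.388]
force: [1.8, -3.8, 8.4]
grip_width: 0.0133
```

```bash
python3 w.py;python3 w.py
```

```text
[0.58971 0.14948 0.15465] q6 0.654 F [ 1.8  -3.78  8.43] M [-1.    -0.706  0.159] tau6 0.214 yaw -0.465
[0.58971 0.14948 0.15465] q6 0.654 F [ 1.8  -3.78  8.43] M [-1.    -0.706  0.159] tau6 0.214 yaw -0.465
```

>>> {"api": "play_rows", "payload": {"deltas": [[[0, 0, 0, 0.03, 0, 0, 10], [0, 0, 0, 0.02, 0, 0, 10], [0, 0, 0, 0, 0, 0, 10], [0, 0, 0, 0, 0, 0, 10]]]}}

```text
time_s: 23.9
ee_pos: [0.5897, 0.1494, 0.1546]
eef_rot: [1.613, 1.569, -0.472]
force: [2.0, -5.3, 7.5]
grip_width: 0.0137
```

```bash
python3 w.py; python3 -c "
from h import *
c=cam('scene');save(c,'s7.png')
a=cv2.imread('pics/s7.png')[185:275,290:380]
cv2.imwrite('pics/z7.png',cv2.resize(a,None,fx=6.5,fy=6.5,interpolation=cv2.INTER_CUBIC))"
```

```text
[0.58973 0.14937 0.15465] q6 0.704 F [ 2.04 -5.26  7.54] M [-1.169 -0.695  0.229] tau6 0.291 yaw -0.515
```

View pics/z7.png

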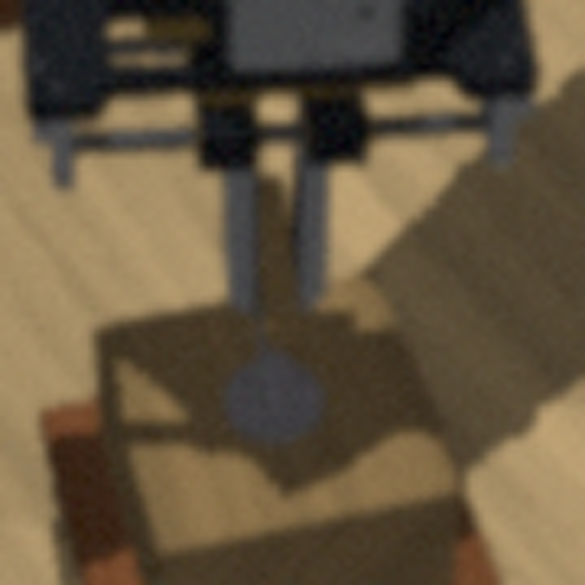

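Mz is at 0.23 N·m and rising steadily, z has stopped, and the bar is still aligned in the jaws. One small increment more, then I'll let go.

>>> {"api": "play_rows", "payload": {"deltas": [[[0, 0, 0, 0.03, 0, 0, 10], [0, 0, 0, 0.02, 0, 0, 10], [0, 0, 0, 0, 0, 0, 10], [0, 0, 0, 0, 0, 0, 10]]]}}

```text
time_s: 24.35
ee_pos: [0.5897, 0.1493, 0.1546]
eef_rot: [1.511, 1.569, -0.625]
force: [1.7, -4.9, 7.6]
grip_width: 0.0134
```

```bash
python3 w.py
```

```text
[0.58971 0.14926 0.1546 ] q6 0.754 F [ 1.68 -4.95  7.64] M [-1.287 -0.632  0.329] tau6 0.408 yaw -0.5648
```

Snug, at 0.33–0.41 N·m. I'll ease off the down-press and release.

>>> {"api": "play_rows", "payload": {"deltas": [[[-0.4, 0, 0, 0, 0, 0, 10], [-0.4, 0, 0, 0, 0, 0, 14], [0, 0, 0, 0, 0, 0, 20], [0, 0, 0, 0, 0, 0, 40], [0, 0, 0, 0, 0, 0, 40], [0, 0, 0, 0, 0, 0, 40], [0, 0, 0, 0, 0, 0, 40]]]}}

```text
time_s: 25.05
ee_pos: [0.5887, 0.15, 0.1545]
eef_rot: [-0.909, 1.569, -3.045]
force: [-0.1, -0.5, 0.4]
grip_width: 0.0399
```

```bash
python3 w.py; python3 -c "
from h import *
c=cam('scene');save(c,'s8.png')
a=cv2.imread('pics/s8.png')[185:275,290:380]
cv2.imwrite('pics/z8.png',cv2.resize(a,None,fx=6.5,fy=6.5,interpolation=cv2.INTER_CUBIC))"
```

```text
[0.58875 0.14998 0.15447] q6 0.754 F [-0.06 -0.54  0.37] M [-0.013  0.095 -0.05 ] tau6 0.0 yaw -0.5649
```

View pics/z8.png

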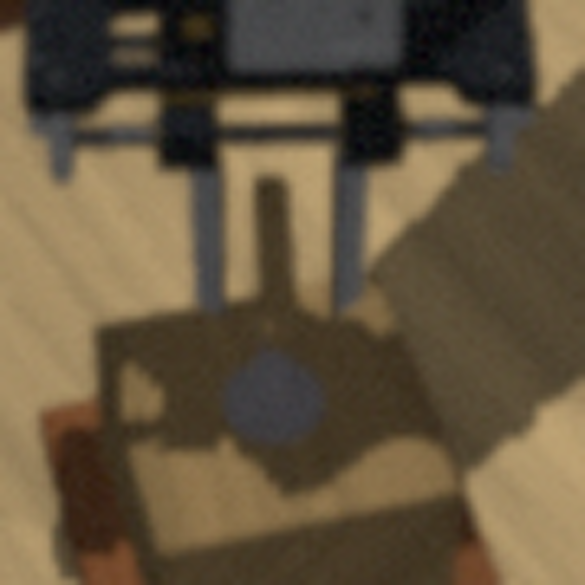

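>>> {"api": "play_rows", "payload": {"deltas": [[[-8, 0, 0, 0, 0, 0, 40], [-12, 0, 0, 0, 0, 0, 40], [-15, 0, 0, 0, 0, 0, 40], [-20, 0, 0, 0, 0, 0, 40], [-25, 0, 0, 0, 0, 0, 40], [-25, 0, 0, 0, 0, 0, 40], [-20, 0, 0, 0, 0, 0, 40], [0, 0, 0, 0, 0, 0, 40]]]}}

```text
time_s: 25.9
ee_pos: [0.5897, 0.1501, 0.2836]
eef_rot: [2.348, 1.566, 0.213]
force: [0.5, 0.3, 0.7]
grip_width: 0.0399
```

```bash
python3 -c "
from h import *
to([.36,.15,.28])"
```

```text
pos [0.5897 0.1501 0.2836] q [0.189 0.389 1.224 0.    1.524 0.754] t 25.9 grip 0.0399
tool axes (cols)
 [[ 0.0046  0.8446 -0.5354]
 [ 0.001  -0.5354 -0.8446]
 [-1.      0.0034 -0.0033]]
yaw of tool y -0.565
delta tool mm [   2.5 -194.   123.1]
tilt fix tool [-0.     -0.0033 -0.0034]
F [0.53 0.33 0.66] M [-0.106  0.121 -0.018]
```

>>> {"api": "play_rows", "payload": {"deltas": [[[0, -10, 6, 0, 0, 0, 40], [0, -24, 15, 0, 0, 0, 40], [0, -24, 15, 0, 0, 0, 40], [0, -24, 15, 0, 0, 0, 40], [0, -24, 15, 0, 0, 0, 40], [0, -24, 15, 0, 0, 0, 40], [0, -24, 15, 0, 0, 0, 40], [0, -24, 15, 0, 0, 0, 40], [0, 0, 0, 0, 0, 0, 40], [0, 0, 0, 0, 0, 0, 40]]]}}

```text
time_s: 26.9
ee_pos: [0.3793, 0.1515, 0.2799]
eef_rot: [-0.992, 1.57, -3.128]
force: [0.2, 1.0, -0.1]
grip_width: 0.0405
```

```bash
python3 -c "
from m import *
f={}
for n in('scene','top'):
    c=cam(n);save(c,n+'9.png');f[n]=c;pickle.dump(c,open(n+'9.pkl','wb'))
a=up(f['scene'],305,195,55,65,7)
b=up(f['top'],265,150,60,65,7)
H=np.hstack([a,b])[:,:800,::-1].copy()
th=np.linspace(0,6.283,60);o=np.array([.5897,.1499,0])
al=-.565-np.pi/2;u=np.array([np.cos(al),np.sin(al),0]);v=np.array([-u[1],u[0],0])
for c,x,y,X in((f['scene'],305,195,0),(f['top'],265,150,385)):
  for P in([o+.02*np.array([np.cos(q),np.sin(q),0])+[0,0,.096] for q in th],[o+i*.04*u+j*.007*v+[0,0,.182] for i,j in((1,1),(1,-1),(-1,-1),(-1,1))]):
    p=((proj(c,P)-[x,y]+.5)*7+[X,0]).astype(int);cv2.polylines(H,[p],True,(0,0,255),1)
cv2.imwrite('pics/z9.png',H)
"
```

```text
(no output)
```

View pics/z9.png

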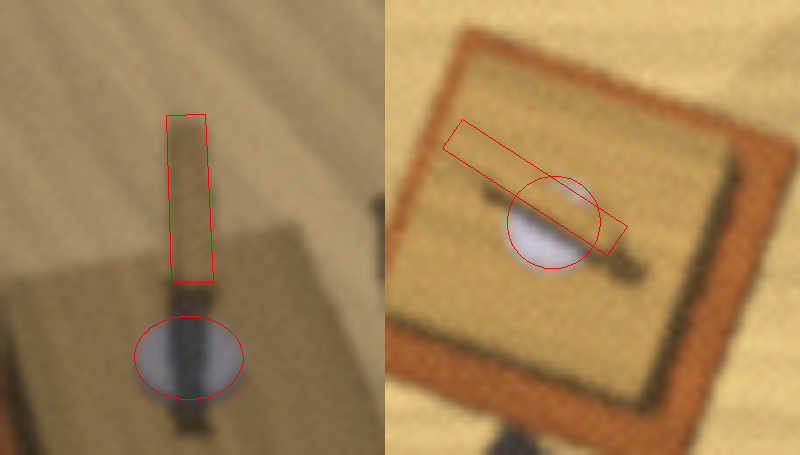

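View pics/scene9.png

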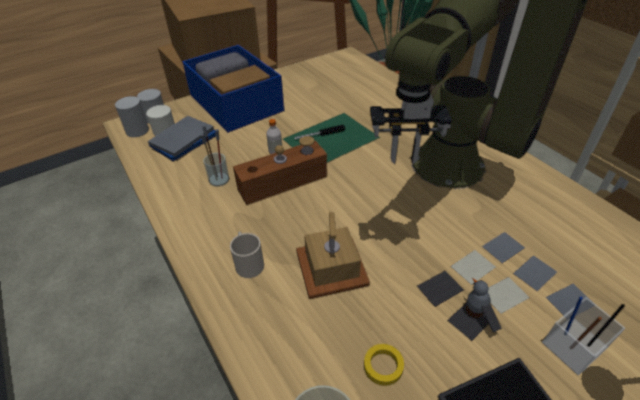

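```bash
python3 -c "
from h import *
print(hand_in())"
```

```text
the job is handed in; nothing more can be done
None
```

The perch post is screwed into the plinth with its collar down and just snug. I let go of it, drew the arm clear and handed the job in at about 27 s.

**What I did:** I took the T-post out of the rack and lowered it upright into the well with no side contact. I pressed it through the buffer with about 10–12 N until it stopped, thread on thread, 5.8 mm above home. From there I turned it clockwise about 3.3 rad, feeding down at the thread's pitch. The downward travel stopped at TCP z 0.1547, against a predicted 0.155. The torque then rose steadily to 0.33 N m at the wrist (0.41 N m from joint 6), and I released it there.

**Last checks:**
- **Fit:** Both cameras show the post upright, the collar on the wood to within the roughly 1 px (2 mm) camera bias, and the bar at the angle where I released it. So it did not slip or spring back.
- **Surroundings:** In the final view the other two posts and everything else on the table look where they were; I did not measure this.

**Did not match exactly:**
- **Seating turn:** Snugging took about 0.35 rad of hand rotation after the z travel stopped, against the 0.2 rad you gave. I put the difference down to give in the grip, but did not prove it.
- **Side force:** It rose to about 5 N during the last tightening, probably because the post was gripped slightly off-centre.
- **Flushness:** Below about 1 mm it rests on the stopped travel and the torque rise, because the cameras cannot resolve it.

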